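# Stack spacers and lock ring on a keyed arbor

## Task

Build up the short upright arbor with its rings, widest at the bottom: first the wide brass spacer, then the smaller steel spacer, and last the black lock ring, which you pull straight up out of its spring clip. The lock ring's two red tongues must be felt into the arbor's two slots, so turn it on the end of the arbor until it drops in, and leave all three rings fully home, flat on one another. Leave the ball bearing, the blue oil filter and the loose brake pad where they are.

Things in the scene. Friction and masses are not known exactly. Their poses are not given: they have to be found in the camera images.
- arbor_seat (a point): Centre of the flat seat (72 mm wide, 12 mm above the desk) of the fixed dark green arbor foot (92 mm wide); z up; x points to the yellow mark on the foot. From here the steel arbor rises 50 mm: 26 mm in diameter up to 40 mm, top edge bevelled 1 mm, then a nose of 15 mm in diameter up to 50 mm.
- arbor_shoulder (a point): Point on the arbor's axis 40 mm above the seat, where the 26 mm part ends; axes as arbor_seat. That part has two opposite slots, 7.6 mm wide, open at the top, full length, as deep as the nose's surface. The line of the slots is not measured: it stands 0.3 to 1.3 rad counter-clockwise (from above) from this x axis. The arbor is stiff to turn (0.4 N m).
- spacer_wide_center (a point): Centre (half-way up) of the wide brass spacer: a plain loose ring 64 mm wide, 14 mm thick, bore 29 mm, 0.2 kg, lying flat on the desk; z is its axis.
- spacer_mid_center (a point): Centre (half-way up) of the smaller plain steel spacer: a loose ring 56 mm wide, 12 mm thick, bore 29 mm, 0.14 kg, lying flat on the desk; z is its axis. (A ball bearing 52 mm wide, 15 mm thick lies near by and is not to be used.)
- lock_ring_center (a point): Centre (half-way up) of the black lock ring: 48 mm wide, 12 mm thick, bore 29 mm, 0.09 kg, with two opposite red inward tongues along its x axis, 5 mm wide, as thick as the ring, 19 mm between their tips; z is its axis. It starts with its underside 18 mm above the desk on the post (36 mm wide, pilot pin 14 mm wide, 6 mm high) of its clip.
- clip: Fixed blue spring clip, 112 x 64 x 8 mm; origin at the centre of its underside, z up. On its x axis, 36 to 54 mm either side of the ring, stand blocks 42 mm high with sprung brass plungers that overhang the ring's rim by 2 mm; a straight upward pull of 5 to 10 N snaps it out. Grip the ring across the clip's y axis, where fingers have room.
- bearing_a: Ball bearing, 52 mm wide, 15 mm thick, loose; origin at the centre of its underside. A bystander.
- oil_filter_a: Blue oil filter, 76 mm wide, 88 mm high, loose; origin at the centre of its underside. A bystander.
- brake_pad_a: Brake pad, 54 x 116 x 16 mm, loose; origin at the centre of its underside. A bystander.
Not all that is in view belongs to the job. Of the things shaped like the part that bears spacer_wide_center, the brass one is meant. What is shaped like the part that bears spacer_mid_center but pink is not meant.

How it is judged:
On the way, in this order (a step that is already met when the one before it is completed fails the run):
1. the wide brass spacer is home on the seat (horizontal distance between spacer_wide_center and arbor_seat below 0.004 m and z of spacer_wide_center in the frame of arbor_seat below 0.0095 m), for 0.2 s.
2. the steel spacer is home on the brass one (horizontal distance between spacer_mid_center and arbor_seat below 0.004 m and z of spacer_mid_center in the frame of arbor_seat between 0.0175 and 0.0225 m), for 0.2 s.
At the end, for the whole second after the job is handed in: All three rings are on the arbor within 4 mm of its axis and at rest: the brass spacer's centre at most 9.5 mm above the seat, the steel spacer's centre 17.5 to 22.5 mm and the lock ring's centre 29.5 to 34.5 mm above the seat, the lock ring within 0.1 rad of level (all of step 1 and all of step 2 and horizontal distance between lock_ring_center and arbor_seat below 0.004 m and z of lock_ring_center in the frame of arbor_seat between 0.0295 and 0.0345 m and angle between lock_ring_center's own z axis and vertical below 0.1 rad and linear speed of lock_ring below 0.02 m/s); the robot touches nothing.
It fails at once if the ball bearing is moved by more than 40 mm (distance of bearing_a from where it was at the start of the episode above 0.04 m).
It fails at once if the blue oil filter is moved by more than 40 mm (distance of oil_filter_a from where it was at the start of the episode above 0.04 m).
It fails at once if the brake pad is moved by more than 40 mm (distance of brake_pad_a from where it was at the start of the episode above 0.04 m).
It also fails if it takes over 72 s, if anything falls off the work surface, if the arm or the gripper's body presses on something with over 40 N, if the wrist force passes 120 N, or if a joint passes its speed limit or range.

## Robot

A 6-joint arm with a two-finger parallel gripper is mounted at the origin on a cart in front of the work surface, level with it; the furniture and walls round the work are solid. World frame = base frame: x ahead of the robot, y to its left, z up, the work surface at z = 0. Lengths are in m, angles in rad, forces in N, time in s.
With the tool pointing down it reaches from about 0.35 to 0.775 m from the base axis. Payload 5.5 kg.
Tool frame: the origin (TCP) lies midway between the tips of the shut fingers; the grasp point (between the pads) lies 19 mm behind it; z points along the fingers, y is the line along which they close (so a half turn about z gives the same grasp; the last joint's range is limited). The gripper opens to 85 mm and grips with 20 to 120 N. Pads are 22 mm wide; open, the fingers measure 114 mm over their backs; the gripper's body (76 mm by 85 mm) begins 54 mm behind the grasp point. The pads swing forward as they close: fully open they stand 13 mm farther back than shut.
Start: joints at [1.196, 0.313, 0.046, 1.304, 0, 1.431], TCP at [0.134, 0.559, 0.231] pointing down, gripper open.
Joint ranges: [-2.76, 2.76], [-0.86, 1.69], [-1.03, 1.26], [-2.2, 2.34], [-1.47, 1.5], [-3.14, 3.14]. Speed limits (rad/s): [2.57, 2.57, 3.14, 3.14, 3.14, 3.14].

## Interface

Orientations are given as a unit quaternion [w, x, y, z].
In Python, from workcell import telemetry, imaging, env gives the robot as it stands. The module is installed in compiled form; this text tells all that it offers.
- The arm moves only by the tool step_arm, never from a script. Its argument "moves" is a list of rows, each a list of 3 entries, a list of its own where there are three numbers: the shift along the tool's x, y, z in mm, then the turn, a rotation vector about the tool's x, y, z in rad, then the finger opening in mm, from 0 to 85.4. A call has 1 to 8 rows; each row is the pose to reach, as a shift and turn from the pose commanded when the call began, along the tool's axes at that moment; what a row does not reach only later rows make up. A row lasts 1/12 s, in which the tool goes at most 41.7 mm and 7.16 degrees, less where a joint would pass 70% of its speed; a pose out of reach is approached as far as the arm can. A call with a gripper value outside its range is refused whole. The fingers move at their own pace and stop on an object; "grip_force" is the grip in N (left out, the last holds). Time passes only in rows, so rows that repeat a pose let the fingers close. It gives the time, the measured TCP pose, the force, the opening and the grip force at its end, in the units of the state.
- telemetry.get_state(): the state, without advancing time (a new reading comes with each control period).
- imaging.read_camera(name): name is "side" or "top"; returns the picture (384x512x3 uint8, red, green, blue); there is no depth.
- imaging.camera_params(name): a dict with "camera_matrix" (3x3 intrinsics, pixels), "pose" (4x4, takes a point from camera to world coordinates). Camera axes: x right, y up, looking along -z (the intrinsics and any distortion apply to the point x, -y, -z); pixel columns grow to the right and rows downward; lengths in m; the calibration is good to about 2 mm. A picture is of the moment at which its call begins. camera_params takes no time and is no camera call.
- env.hand_in(): hands the job in; it is judged then, once.
The state is a dict: "clock": time; "joint_pos": joint angles; "qvel": joint speeds; "tau": joint torques, N m; "tcp_pos": TCP position; "orientation": TCP orientation; "wrist_force": force on the tool from outside, world axes, zero at the start; "ft_torque": the same for the moment, N m; "finger_gap": finger opening in m; "grip_force": force on a finger pad.
Only numpy, scipy, OpenCV 4.12 (cv2) and the standard library are available. Lean on these libraries where they do the work, as an engineer would, in place of code of your own. Each camera call takes 0.05 s, during which the arm holds its last target. There are 200 camera calls.

## Working session

There is one attempt and no reset: what is moved stays moved. The work goes in short steps, Python scripts to look and compute and a tool call to move; the robot and the scene stay as the last step left them, time stands still between calls to the robot, and variables do not carry over. Pictures are saved under pics/ and viewed, at most 10 in all, crops included, and the job is handed in when it is done.

Besides the shell and the picture viewer there is one more tool, called as name([rows], argument=value, ...), one row to a line, values as JSON. step_arm: Moves the arm, as the interface text tells. Its arguments: {"type":"object","properties":{"moves":{"type":"array"},"grip_force":{"type":"number"}},"required":["moves"]}

```bash
mkdir -p pics
cat > h.py <<'E'
from workcell import telemetry, imaging, env
import numpy as np, cv2
from scipy.spatial.transform import Rotation as R
def ray(cam,u,v):
    p=imaging.camera_params(cam);K=np.array(p["camera_matrix"]);T=np.array(p["pose"])
    d=np.linalg.inv(K)@[u,v,1];d=T[:3,:3]@[d[0],-d[1],-d[2]]
    return T[:3,3],d
def onz(cam,u,v,z):
    o,d=ray(cam,u,v);return o+d*(z-o[2])/d[2]
def proj(cam,P):
    p=imaging.camera_params(cam);K=np.array(p["camera_matrix"]);T=np.array(p["pose"])
    q=T[:3,:3].T@(np.array(P)-T[:3,3]);q=K@[q[0],-q[1],-q[2]];return q[:2]/q[2]
def snap(cam,name):
    im=imaging.read_camera(cam);im=np.ascontiguousarray(im[:,:,::-1]);cv2.imwrite(f"pics/{name}.png",im);return im
def tool():
    s=telemetry.get_state();q=s["orientation"];return np.array(s["tcp_pos"]),R.from_quat([q[1],q[2],q[3],q[0]])
E
python3 - <<'E'
from h import *
for c in("top","side"):
    snap(c,c+"0");p=imaging.camera_params(c);print(c,{k:np.round(v,3).tolist() for k,v in p.items()})
t,r=tool();print(t,r.as_matrix().round(3));print(telemetry.get_state()["wrist_force"])
a=cv2.imread("pics/top0.png");cv2.imwrite("pics/top0b.png",cv2.resize(a,(800,600),interpolation=cv2.INTER_CUBIC))
a=cv2.imread("pics/side0.png");cv2.imwrite("pics/side0b.png",cv2.resize(a,(800,600),interpolation=cv2.INTER_CUBIC))
E
```

```text
top {'camera_matrix': [[397.575, 0.0, 259.453], [0.0, 397.575, 194.856], [0.0, 0.0, 1.0]], 'pose': [[0.028, 0.998, -0.049, 0.403], [-1.0, 0.028, 0.003, -0.098], [0.004, 0.049, 0.999, 1.147], [0.0, 0.0, 0.0, 1.0]]}
side {'camera_matrix': [[362.494, 0.0, 251.733], [0.0, 362.494, 188.776], [0.0, 0.0, 1.0]], 'pose': [[-0.948, 0.191, -0.256, 0.229], [-0.319, -0.545, 0.775, 0.65], [0.008, 0.816, 0.578, 0.618], [0.0, 0.0, 0.0, 1.0]]}
[0.13359406 0.55878463 0.23048484] [[-0.973  0.233 -0.001]
 [ 0.233  0.973 -0.002]
 [ 0.    -0.002 -1.   ]]
[-0.29501978 -0.52450116 -0.34905153]
```

View pics/top0b.png

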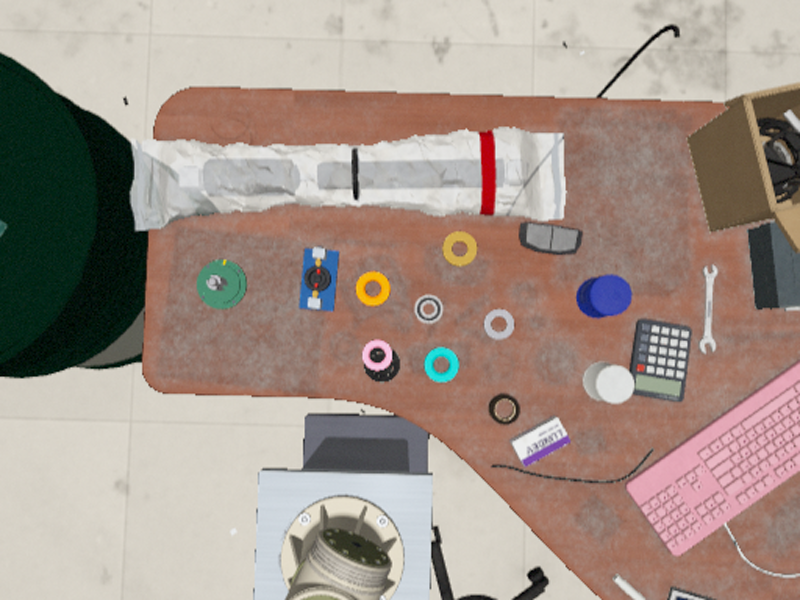

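View pics/side0b.png

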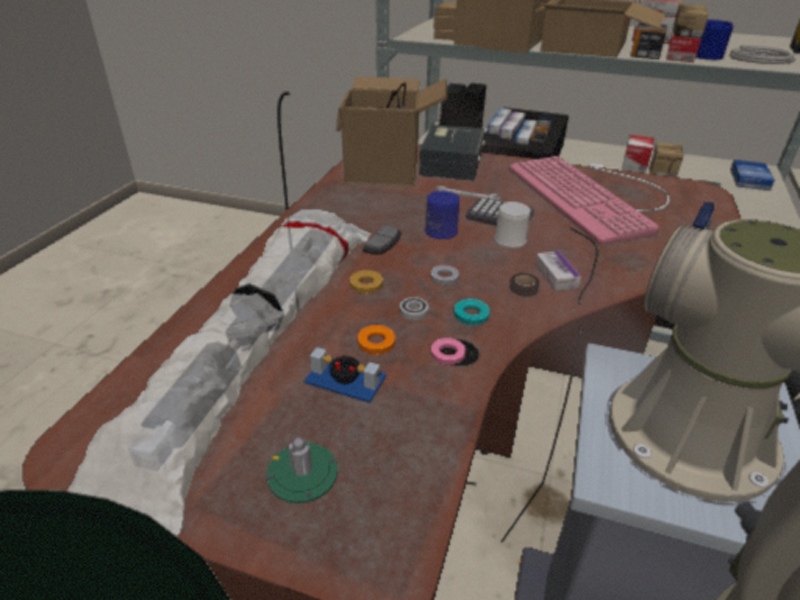

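The top view (800x600 scale) shows these candidates:
- Brass spacer: yellow ring (460,248). Lookalikes are orange (373,288) and teal (441,365).
- Steel spacer: grey ring (499,324). Lookalikes are pink (377,355) and the bearing (428,308).
- Arbor: (222,284). Clip with the lock ring: (319,279).
- Filter: (604,296). Brake pad: (551,238).

I choose the brass ring at (460,248) and the grey ring at (499,324). The side view agrees, with brass at (366,281) and steel at (445,273).

```bash
cat > m.py <<'E'
from h import *
def blob(im,cam,lo,hi,P,rad):
    m=cv2.inRange(cv2.cvtColor(im,cv2.COLOR_BGR2HSV),lo,hi)
    k=np.zeros_like(m);cv2.circle(k,tuple(int(x) for x in P),rad,255,-1);m&=k
    cs,_=cv2.findContours(m,cv2.RETR_EXTERNAL,cv2.CHAIN_APPROX_NONE);c=max(cs,key=cv2.contourArea)
    return cv2.fitEllipse(cv2.convexHull(c)),c
E
python3 - <<'E'
from m import *
t=cv2.imread("pics/top0.png");s=cv2.imread("pics/side0.png")
h=cv2.cvtColor(t,cv2.COLOR_BGR2HSV);hs=cv2.cvtColor(s,cv2.COLOR_BGR2HSV)
k=.64
for n,lo,hi,a,b,r,z in [("brass",(18,70,90),(32,255,255),(460,248),(366,281),16,.007),("steel",(100,5,120),(170,60,255),(499,324),(445,273),14,.006),
 ("foot",(55,80,30),(95,255,200),(222,284),(302,470),30,.006),("clip",(100,120,60),(125,255,255),(319,279),(345,380),38,.004)]:
    for cam,im,P in(("top",t,a),("side",s,b)):
        e,c=blob(im,cam,lo,hi,np.array(P)*k,r if cam=="top" else int(r*1.3))
        print(n,cam,np.round(e,1) if 0 else e,onz(cam,*e[0],z).round(4))
        if n=="clip":
            q=cv2.boxPoints(cv2.minAreaRect(c));print([onz(cam,*x,.008)[:2].round(3).tolist() for x in q])
def crop(im,c,w):
    c=np.array(c)*k;x,y=int(c[0]-w),int(c[1]-w);return cv2.resize(im[y:y+2*w,x:x+2*w],(260,260),interpolation=cv2.INTER_CUBIC)
cv2.imwrite("pics/crop1.png",np.vstack([np.hstack([crop(t,(222,284),24),crop(t,(319,279),26),crop(t,(480,286),40)]),np.hstack([crop(s,(302,465),30),crop(s,(345,370),30),crop(s,(405,280),40)])]))
E
```

```text
brass top ((293.6647033691406, 158.86204528808594), (21.736665725708008, 22.308340072631836), 1.7087124586105347) [ 0.5665 -0.1968  0.007 ]
brass side ((233.93519592285156, 179.96200561523438), (14.081340789794922, 20.49515151977539), 86.64938354492188) [ 0.5651 -0.1955  0.007 ]
steel top ((318.88775634765625, 206.90394592285156), (18.478769302368164, 18.815980911254883), 62.835609436035156) [ 0.43   -0.2726  0.006 ]
steel side ((284.1830139160156, 174.22525024414062), (9.501971244812012, 16.514049530029297), 95.27639770507812) [ 0.4301 -0.2783  0.006 ]
foot top ((141.4324493408203, 181.46629333496094), (30.689844131469727, 31.313570022583008), 65.06640625) [0.4887 0.2391 0.006 ]
foot side ((192.890380859375, 302.3889465332031), (36.64583206176758, 44.88903045654297), 72.66657257080078) [0.4854 0.2452 0.006 ]
clip top ((210.97821044921875, 179.06422424316406), (14.322543144226074, 39.55051040649414), 5.459169864654541) [0.5015 0.0399 0.004 ]
[[0.448, 0.061], [0.555, 0.055], [0.554, 0.026], [0.446, 0.032]]
clip side ((222.5591583251953, 243.51190185546875), (22.44619369506836, 52.23383331298828), 97.11380004882812) [0.4944 0.0664 0.004 ]
[[0.549, 0.11], [0.57, 0.049], [0.444, 0.038], [0.431, 0.097]]
```

View pics/crop1.png

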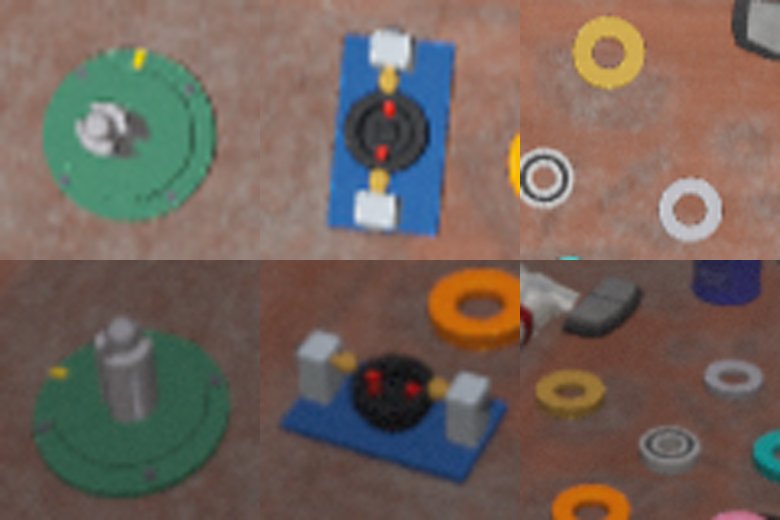

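The crops confirm the choice: a yellow brass ring, a plain grey steel ring beside the bearing with its dark groove, and the lock ring with red tongues in the clip. The arbor's nose is at about (97,125) in the first crop, and the yellow mark is at (140,58).

```bash
cat >> h.py <<'E'
def tri(a,b):
    A=np.zeros((3,3));B=np.zeros(3)
    for c,p in(("top",a),("side",b)):
        o,d=ray(c,*p);d=d/np.linalg.norm(d);M=np.eye(3)-np.outer(d,d);A+=M;B+=M@o
    return np.linalg.solve(A,B)
def go(x,y,z,yaw):
    "yaw: world angle of tool x axis; tool straight down. prints shift mm, rotvec"
    t,r=tool();c,s=np.cos(yaw),np.sin(yaw)
    G=R.from_matrix(np.array([[c,s,0],[s,-c,0],[0,0,-1]]))
    print("at",t.round(4),"shift",(r.inv().apply(np.array([x,y,z])-t)*1000).round(1),"rot",(r.inv()*G).as_rotvec().round(3))
E
python3 - <<'E'
from m import *
n=tri((135.9,180.1),(191.6,282.6));print("nose tri",n,onz("top",135.9,180.1,.062),onz("side",191.6,282.6,.062))
print("ring top",onz("top",203.2,178.6,.03))
# blocks' white tops
p=lambda x,y:(178+(x-260)*.2,152+y*.2)
a=onz("top",*p(389,108),.03);b=onz("top",*p(382,153),.03);print("tongues",a,b,np.linalg.norm(a-b),np.arctan2(*(a-b)[1::-1]))
a=onz("top",*p(391,50),.042);b=onz("top",*p(377,210),.042);print("blocks",a,b,(a+b)/2,np.linalg.norm(a-b),np.arctan2(*(a-b)[1::-1]))
y=onz("top",118+140*.1846,157+58*.1846,.008);print("mark",y)
for c,im,P in(("top",cv2.imread("pics/top0.png"),(203,179)),("side",cv2.imread("pics/side0.png"),(221,237))):
    e,_=blob(im,c,(0,0,0),(179,255,75),P,16);print(c,e,onz(c,*e[0],.024))
go(.566,-.196,.10,np.pi)
E
```

```text
nose tri [0.48731291 0.23871851 0.05813477] [0.4877926 0.2378499 0.062    ] [0.48469622 0.24138717 0.062     ]
ring top [0.49993285 0.05869366 0.03      ]
tongues [0.51411098 0.05750205 0.03      ] [0.48857739 0.06054588 0.03      ] 0.02571437798780469 -0.11864908147240669
blocks [0.54545018 0.05586026 0.042     ] [0.45581101 0.06050056 0.042     ] [0.50063059 0.05818041 0.042     ] 0.08975919926760563 -0.05172023873281954
mark [0.52834295 0.23331679 0.008     ]
top ((202.95428466796875, 178.03448486328125), (14.989418983459473, 16.274948120117188), 100.08708190917969) [0.50203696 0.06028604 0.024     ]
side ((219.9541778564453, 235.95384216308594), (17.96953773498535, 21.272876739501953), 92.96238708496094) [0.50145009 0.06353559 0.024     ]
at [0.1336 0.5588 0.2305] shift [-596.2 -633.3  131.4] rot [-0.002 -0.    -0.235]
```

```bash
python3 -c "
from h import *
go(.45,.35,.23,3.1416);go(.566,-.196,.12,3.1416)"
```

```text
at [0.1336 0.5588 0.2305] shift [-356.3 -129.4    0.6] rot [-0.002 -0.    -0.235]
at [0.1336 0.5588 0.2305] shift [-596.2 -633.3  111.4] rot [-0.002 -0.    -0.235]
```

step_arm([
  [[-356,-129,0],[0,0,-0.235],85],
  [[-356,-129,0],[0,0,-0.235],85],
  [[-356,-129,0],[0,0,-0.235],85],
  [[-356,-129,0],[0,0,-0.235],85],
  [[-356,-129,0],[0,0,-0.235],85],
  [[-356,-129,0],[0,0,-0.235],85],
  [[-356,-129,0],[0,0,-0.235],85],
  [[-596,-633,110],[0,0,-0.235],85],
], grip_force=40)

```text
clock: 0.77
tcp_pos: [0.3906, 0.3632, 0.2244]
orientation: [0.002, 0.0, 1.0, 0.001]
wrist_force: [1.3, 0.2, 0.6]
finger_gap: 0.0847
grip_force: 0.0
```

```bash
python3 -c "
from h import *
go(.566,-.196,.12,3.1416);print(telemetry.get_state()['joint_pos'])"
```

```text
at [0.3906 0.3632 0.2244] shift [-175.4 -559.4  103.7] rot [ 0.003  0.004 -0.001]
[ 5.98696019e-01  2.30530586e-01 -8.18176502e-02  1.25366879e+00
 -2.00433301e-04  5.99423693e-01]
```

step_arm([
  [[-175,-559,100],[0,0,0],85],
  [[-175,-559,100],[0,0,0],85],
  [[-175,-559,100],[0,0,0],85],
  [[-175,-559,100],[0,0,0],85],
  [[-175,-559,100],[0,0,0],85],
  [[-175,-559,100],[0,0,0],85],
  [[-175,-559,100],[0,0,0],85],
  [[-175,-559,100],[0,0,0],85],
])

```text
clock: 1.43
tcp_pos: [0.4836, 0.0473, 0.1675]
orientation: [-0.0, -0.0, 1.0, 0.0]
wrist_force: [0.9, 0.7, 0.3]
finger_gap: 0.085
grip_force: 0.0
```

```bash
python3 -c "
from h import *
go(.566,-.196,.10,3.1416)"
```

```text
at [0.4836 0.0473 0.1675] shift [ -82.3 -243.3   67.4] rot [ 0. -0.  0.]
```

step_arm([
  [[-80,-235,67],[0,0,0],85],
  [[-80,-235,67],[0,0,0],85],
  [[-80,-235,67],[0,0,0],85],
  [[-80,-235,67],[0,0,0],85],
  [[-80,-235,67],[0,0,0],85],
  [[-80,-235,67],[0,0,0],85],
  [[-80,-235,67],[0,0,0],85],
  [[-80,-235,67],[0,0,0],85],
])

```text
clock: 2.1
tcp_pos: [0.5635, -0.1883, 0.0991]
orientation: [-0.001, 0.002, 1.0, 0.0]
wrist_force: [-0.3, 1.0, 0.2]
finger_gap: 0.0851
grip_force: 0.0
```

Run:
```python
from h import *
a=snap("top","t1");b=snap("side","s1")
go(.566,-.196,.0,3.1416)
t,_=tool();print(proj("top",t),proj("side",t))
u=proj("top",[.566,-.196,.03]);v=proj("side",[.566,-.196,.03])
f=lambda im,c:cv2.resize(im[int(c[1])-45:int(c[1])+45,int(c[0])-45:int(c[0])+45],(400,400),interpolation=cv2.INTER_CUBIC)
cv2.imwrite("pics/c2.png",np.hstack([f(a,u),f(b,v)]))
```

```text
at [ 0.5629 -0.1851  0.1004] shift [ -3.2 -11.  100.4] rot [ 0.001 -0.002 -0.   ]
[292.41739594 155.14010208] [232.67539815 154.77462019]
```

View pics/c2.png

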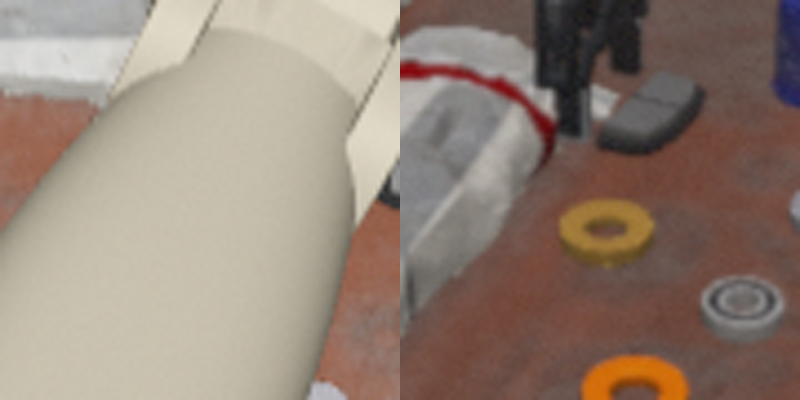

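The side crop shows the open fingers above the brass ring at crop (605,232). The arm hides the top view. I'll go down.

step_arm([
  [[-3,-11,40],[0,0,0],85],
  [[-3,-11,75],[0,0,0],85],
  [[-3,-11,95],[0,0,0],85],
  [[-3,-11,103],[0,0,0],85],
  [[-3,-11,103],[0,0,0],85],
  [[-3,-11,103],[0,0,0],85],
])

```text
clock: 2.7
tcp_pos: [0.5672, -0.1956, -0.0009]
orientation: [0.0, -0.001, 1.0, -0.0]
wrist_force: [0.3, -0.6, -0.2]
finger_gap: 0.085
grip_force: 0.0
```

step_arm([
  [[0,0,0],[0,0,0],50],
  [[0,0,0],[0,0,0],50],
  [[0,0,0],[0,0,0],50],
  [[0,0,0],[0,0,0],50],
  [[0,0,0],[0,0,0],50],
  [[0,0,0],[0,0,0],50],
])

```text
clock: 3.2
tcp_pos: [0.5684, -0.1971, 0.0009]
orientation: [0.002, -0.0, 1.0, -0.001]
wrist_force: [-1.5, 2.2, 8.5]
finger_gap: 0.0602
grip_force: 41.2
```

Run:
```python
from h import *
b=snap("side","s2");print(telemetry.get_state())
v=proj("side",[.566,-.196,.03])
f=lambda im,c:cv2.resize(im[int(c[1])-30:int(c[1])+30,int(c[0])-40:int(c[0])+40],(800,600),interpolation=cv2.INTER_CUBIC)
cv2.imwrite("pics/c3.png",f(b,v))
```

```text
{'clock': 3.25, 'joint_pos': array([-4.67536346e-01,  5.22385239e-01, -2.34943714e-01,  8.09396067e-01,
        6.50282474e-04, -4.67960137e-01]), 'qvel': array([-2.86048738e-04,  5.14803800e-05, -9.45231057e-04,  2.94323419e-04,
       -7.10819904e-04,  1.46666923e-04]), 'tau': array([-7.86072314e-01, -4.94665039e+01,  2.32212710e+01, -9.92292389e-01,
       -2.65300563e-01, -1.27157383e-02]), 'tcp_pos': array([ 0.56842017, -0.1971422 ,  0.00093571]), 'orientation': array([ 1.96359282e-03, -2.12557146e-04,  9.99997853e-01, -6.27613994e-04]), 'wrist_force': array([-1.8188957 ,  1.63469844,  8.59576629]), 'ft_torque': array([ 0.39104736,  0.34673133, -0.00368537]), 'grip_force': 41.160768563859165, 'finger_gap': 0.06038527133614495}
```

View pics/c3.png

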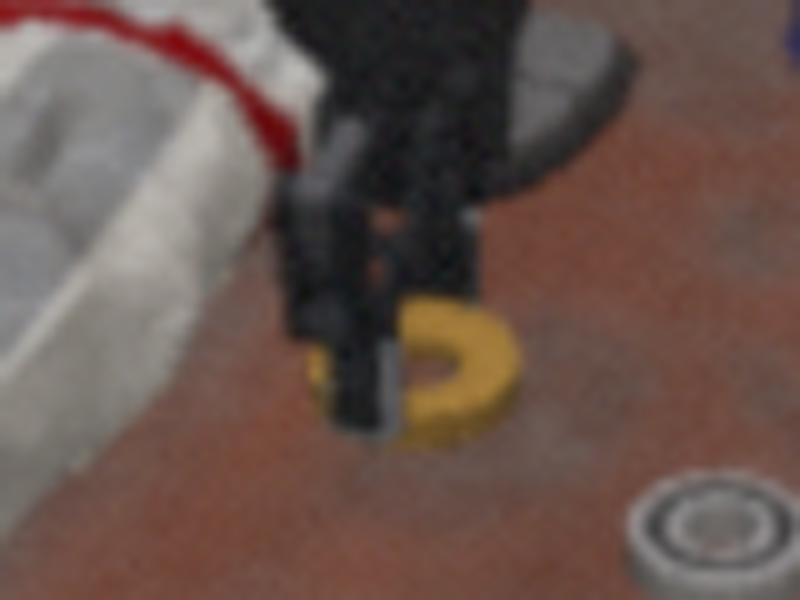

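The side crop shows the brass ring gripped at crop (415,370). The near pad bottom at (365,432) sits a little to +x of centre and touches the desk. I'll check the offset.

Run:
```python
from h import *
v=proj("side",[.566,-.196,.03]);x0,y0=int(v[0])-40,int(v[1])-30
p=lambda x,y,z:onz("side",x0+x/10,y0+y/10,z).round(4)
print("ring top ctr",p(415,358,.014),"edges",p(310,365,.010),p(521,365,.010))
print("pad tip L,R",p(332,430,0),p(395,437,0)); print("far pad",p(480,300,.014))
```

```text
ring top ctr [ 0.5619 -0.1922  0.014 ] edges [ 0.5925 -0.1838  0.01  ] [ 0.5326 -0.2048  0.01  ]
pad tip L,R [ 0.5791 -0.1674  0.    ] [ 0.5601 -0.1702  0.    ]
far pad [ 0.5545 -0.2288  0.014 ]
```

step_arm([
  [[0,0,0],[0,0,0],75],
  [[0,0,0],[0,0,0],75],
  [[0,0,0],[0,0,0],75],
  [[5,0,-9],[0,0,0],75],
  [[5,0,-9],[0,0,0],75],
  [[5,0,-9],[0,0,0],75],
])

```text
clock: 3.75
tcp_pos: [0.562, -0.197, 0.0078]
orientation: [0.0, 0.0, 1.0, -0.0]
wrist_force: [0.0, -0.4, 0.4]
finger_gap: 0.0748
grip_force: 0.0
```

step_arm([
  [[0,0,0],[0,0,0],50],
  [[0,0,0],[0,0,0],50],
  [[0,0,0],[0,0,0],50],
  [[0,0,0],[0,0,0],50],
  [[0,0,0],[0,0,0],50],
  [[0,0,0],[0,0,0],50],
])

```text
clock: 4.25
tcp_pos: [0.562, -0.197, 0.0083]
orientation: [0.0, -0.0, 1.0, -0.0]
wrist_force: [-2.8, 1.0, 10.5]
finger_gap: 0.0573
grip_force: 40.3
```

step_arm([
  [[0,0,0],[0,0,0],76],
  [[0,0,0],[0,0,0],76],
  [[0,0,0],[0,0,0],76],
  [[0,0,14],[0,0,0],76],
  [[0,0,14],[0,0,0],76],
  [[0,0,14],[0,0,0],70],
  [[0,0,14],[0,0,0],70],
  [[0,0,14],[0,0,0],70],
])

```text
clock: 4.92
tcp_pos: [0.5619, -0.1967, -0.0069]
orientation: [0.0, -0.0, 1.0, 0.0]
wrist_force: [-0.5, 0.3, -1.0]
finger_gap: 0.0698
grip_force: 0.0
```

step_arm([
  [[0,0,0],[0,0,0],58],
  [[0,0,0],[0,0,0],58],
  [[0,0,0],[0,0,0],58],
  [[0,0,0],[0,0,0],58],
  [[0,0,0],[0,0,0],58],
])

```text
clock: 5.33
tcp_pos: [0.5629, -0.1971, -0.0051]
orientation: [0.001, -0.0, 1.0, -0.0]
wrist_force: [-1.1, -0.4, 8.4]
finger_gap: 0.061
grip_force: 48.0
```

Run:
```python
from h import *
b=snap("side","s3")
v=proj("side",[.566,-.196,.03]);print(v)
f=lambda im,c:cv2.resize(im[int(c[1])-30:int(c[1])+30,int(c[0])-40:int(c[0])+40],(800,600),interpolation=cv2.INTER_CUBIC)
cv2.imwrite("pics/c4.png",f(b,v))
m=cv2.inRange(cv2.cvtColor(b,cv2.COLOR_BGR2HSV),(18,70,60),(32,255,255));m[:,:200]=0;m[:,262:]=0;m[:150]=0;m[210:]=0
ys,xs=np.nonzero(m);print(xs.min(),xs.max(),ys.min(),ys.max())
```

```text
[233.55027242 173.41631764]
224 243 172 186
```

View pics/c4.png

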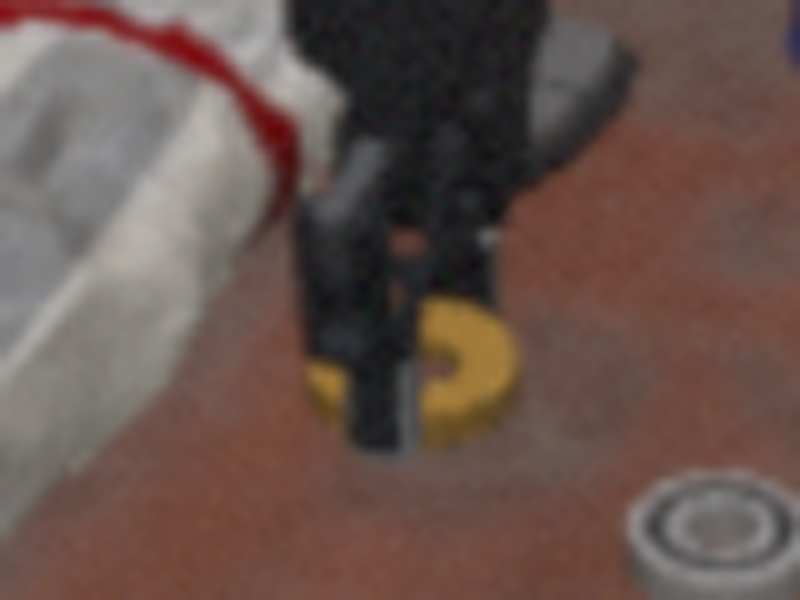

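The side crop shows the near pad at (380,452), now overlapping the full thickness of the ring, whose centre is at (414,365). I'll lift a little and check.

step_arm([
  [[0,0,-30],[0,0,0],58],
  [[0,0,-60],[0,0,0],58],
  [[0,0,-90],[0,0,0],58],
  [[0,0,-100],[0,0,0],58],
  [[0,0,-100],[0,0,0],58],
  [[0,0,-100],[0,0,0],58],
], grip_force=50)

```text
clock: 5.88
tcp_pos: [0.5618, -0.1967, 0.0927]
orientation: [0.0, -0.0, 1.0, -0.0]
wrist_force: [-0.3, -0.3, -0.6]
finger_gap: 0.0604
grip_force: 54.3
```

```bash
cat >> m.py <<'E'
def held(im,lo,hi,P,rad=22):
    "mask extents of held ring in side view near P"
    m=cv2.inRange(cv2.cvtColor(im,cv2.COLOR_BGR2HSV),lo,hi)
    k=np.zeros_like(m);cv2.circle(k,tuple(int(x) for x in P),rad,255,-1);m&=k
    ys,xs=np.nonzero(m);return xs.min(),xs.max()+1,ys.min(),ys.max()+1
E
python3 - <<'E'
from m import *
b=snap("side","s4")
t,_=tool();print(t);P=t+[0,0,.013];v=proj("side",P);print(v)
print(held(b,(18,70,60),(32,255,255),v))
f=lambda im,c:cv2.resize(im[int(c[1])-30:int(c[1])+30,int(c[0])-40:int(c[0])+40],(800,600),interpolation=cv2.INTER_CUBIC)
cv2.imwrite("pics/c5.png",f(b,v))
# expected extents of a 64x14 ring at P
a=np.linspace(0,6.28,90);q=np.array([proj("side",P+[.032*np.cos(i),.032*np.sin(i),z]) for i in a for z in(-.007,.007)])
print(q.min(0),q.max(0))
print(telemetry.get_state()["wrist_force"],telemetry.get_state()["finger_gap"])
E
```

```text
[ 0.56091793 -0.19625354  0.09149692]
[234.70546241 151.80263135]
(np.int64(224), np.int64(245), np.int64(144), np.int64(159))
[223.4136816  144.29602636] [245.88848302 159.6376618 ]
[ 0.03952064  0.23691941 -2.17033312] 0.0607759225199525
```

View pics/c5.png

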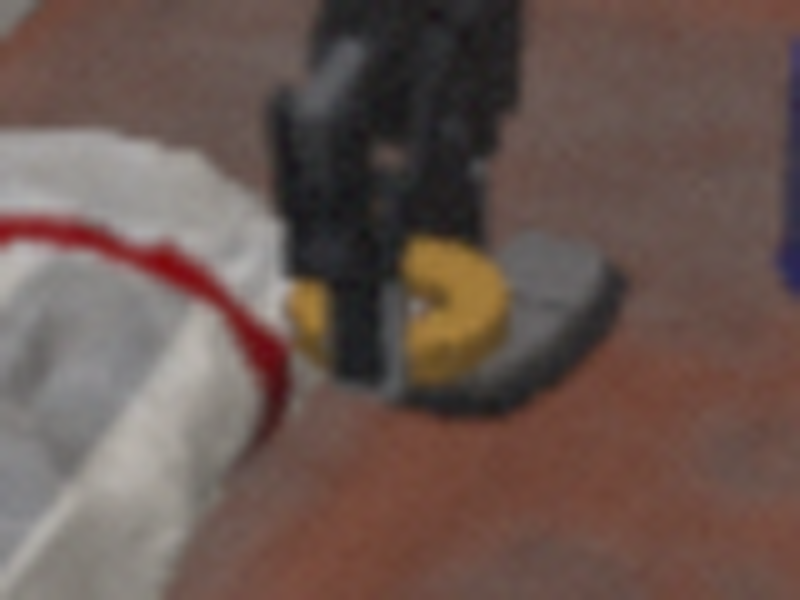

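The ring is held. The wrist reads −2.2 N, and the side extents match a ring centred on the TCP, about 13 mm above it. I'll carry it to the arbor.

step_arm([
  [[75,436,-3],[0,0,0],58],
  [[75,436,-3],[0,0,0],58],
  [[75,436,-3],[0,0,0],58],
  [[75,436,-3],[0,0,0],58],
  [[75,436,-3],[0,0,0],58],
  [[75,436,-3],[0,0,0],58],
  [[75,436,-3],[0,0,0],58],
  [[75,436,-3],[0,0,0],58],
])

```text
clock: 6.6
tcp_pos: [0.5027, 0.1334, 0.0929]
orientation: [-0.002, 0.0, 1.0, -0.0]
wrist_force: [0.7, 0.3, -2.5]
finger_gap: 0.0609
grip_force: 54.5
```

```bash
python3 -c "
from h import *
go(.4865,.240,.09,3.1416)"
```

```text
at [0.5027 0.1334 0.0929] shift [ 16.2 106.6   2.9] rot [-0.    -0.004 -0.   ]
```

step_arm([
  [[14,95,3],[0,0,0],58],
  [[14,95,3],[0,0,0],58],
  [[14,95,3],[0,0,0],58],
  [[14,95,3],[0,0,0],58],
  [[14,95,3],[0,0,0],58],
  [[14,95,3],[0,0,0],58],
])

```text
clock: 7.1
tcp_pos: [0.4904, 0.2257, 0.0909]
orientation: [-0.001, 0.0, 1.0, -0.001]
wrist_force: [-0.3, -1.5, -2.1]
finger_gap: 0.0607
grip_force: 54.7
```

Run:
```python
from m import *
b=snap("side","s5");a=snap("top","t5")
t,_=tool();print(t);P=t+[0,0,.013];v=proj("side",P);u=proj("top",P);print(v,u)
print(held(b,(18,70,60),(32,255,255),v,26))
q=np.array([proj("side",P+[.032*np.cos(i),.032*np.sin(i),z]) for i in np.linspace(0,6.28,90) for z in(-.007,.007)])
print(q.min(0),q.max(0))
f=lambda im,c:cv2.resize(im[int(c[1])-35:int(c[1])+35,int(c[0])-30:int(c[0])+30],(400,466),interpolation=cv2.INTER_CUBIC)
print("crop0",int(v[0])-30,int(v[1])-35,int(u[0])-30,int(u[1])-35)
cv2.imwrite("pics/c6.png",np.hstack([f(b,v),f(a,u)]))
```

```text
[0.4911471  0.22525091 0.09157911]
[190.37918811 260.57586049] [135.79210546 177.56583886]
(np.int64(178), np.int64(206), np.int64(248), np.int64(276))
[172.92634839 246.09397946] [207.43603192 276.01851072]
crop0 160 225 105 142
```

View pics/c6.png

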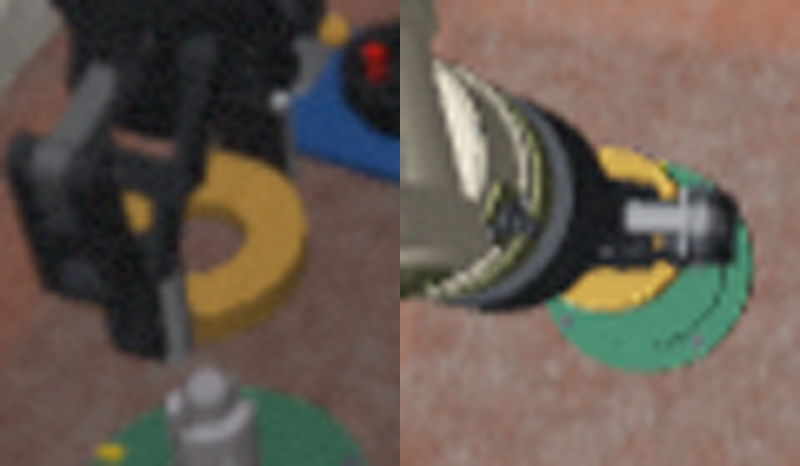

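The side crop shows the ring's right edge at (306,235) and its bottom at 345, with the nose top at about (209,379). In the top crop the ring's rows span 147 to 310. I'll use both to get the ring-to-nose offset.

Run:
```python
from m import *
P=np.array([.4911,.2253,.1046])
rs=onz("side",188.8,261.2,.1046);rt=onz("top",135.8,176.3,.1046)
print("ring side",rs-P,"ring top",rt-P)
a=cv2.imread("pics/s5.png")
ns=onz("side",191.4,281.8,.062);nt=onz("top",135.9,180.1,.062);ft=onz("top",141.4,181.4,.006)
print("nose side",ns,"top",nt,ft);print("rel side",ns-rs,"rel top",nt-rt,ft-rt)
```

```text
ring side [2.15323579e-03 2.40430536e-03 2.77555756e-17] ring top [3.38028861e-03 6.90132275e-05 2.77555756e-17]
nose side [0.48594495 0.23973229 0.062     ] top [0.4877926 0.2378499 0.062    ] [0.48885235 0.23922956 0.006     ]
rel side [-0.00730829  0.01202798 -0.0426    ] rel top [-0.00668768  0.01248088 -0.0426    ] [-0.00562794  0.01386055 -0.0986    ]
```

step_arm([
  [[7,12,0],[0,0,0],58],
  [[7,12,0],[0,0,0],58],
  [[7,12,15],[0,0,0],58],
  [[7,12,30],[0,0,0],58],
  [[7,12,40],[0,0,0],58],
  [[7,12,40],[0,0,0],58],
  [[7,12,40],[0,0,0],58],
])

```text
clock: 7.78
tcp_pos: [0.4839, 0.2378, 0.0518]
orientation: [-0.001, 0.0, 1.0, -0.0]
wrist_force: [-0.2, 0.5, -1.2]
finger_gap: 0.0605
grip_force: 54.7
```

step_arm([
  [[0,0,4],[0,0,0],58],
  [[0,0,6],[0,0,0],58],
  [[0,0,8],[0,0,0],58],
  [[0,0,8],[0,0,0],58],
])

```text
clock: 8.12
tcp_pos: [0.4843, 0.2389, 0.0443]
orientation: [0.0, -0.0, 1.0, 0.0]
wrist_force: [0.0, -0.1, -1.7]
finger_gap: 0.0606
grip_force: 54.7
```

step_arm([
  [[0,0,2],[0,0,0],58],
  [[0,0,4],[0,0,0],58],
  [[0,0,6],[0,0,0],58],
  [[0,0,8],[0,0,0],58],
  [[0,0,8],[0,0,0],58],
])

```text
clock: 8.53
tcp_pos: [0.4842, 0.239, 0.0359]
orientation: [-0.0, -0.0, 1.0, 0.0]
wrist_force: [0.8, 1.2, -3.0]
finger_gap: 0.0607
grip_force: 54.6
```

step_arm([
  [[0,0,5],[0,0,0],58],
  [[0,0,10],[0,0,0],58],
  [[0,0,15],[0,0,0],58],
  [[0,0,20],[0,0,0],58],
  [[0,0,24],[0,0,0],58],
  [[0,0,24],[0,0,0],58],
])

```text
clock: 9.03
tcp_pos: [0.4842, 0.239, 0.0113]
orientation: [-0.0, -0.0, 1.0, 0.0]
wrist_force: [1.6, 2.6, -3.3]
finger_gap: 0.0605
grip_force: 54.6
```

step_arm([
  [[0,0,3],[0,0,0],58],
  [[0,0,3],[0,0,0],64],
  [[0,0,3],[0,0,0],72],
  [[0,0,3],[0,0,0],80],
  [[0,0,3],[0,0,0],84],
  [[0,0,3],[0,0,0],84],
])

```text
clock: 9.53
tcp_pos: [0.4843, 0.2386, 0.0095]
orientation: [0.0, -0.0, 1.0, -0.0]
wrist_force: [-0.4, 0.9, 0.3]
finger_gap: 0.0837
grip_force: 0.0
```

step_arm([
  [[0,0,-30],[0,0,0],84],
  [[0,0,-60],[0,0,0],84],
  [[0,-35,-85],[0,0,0],84],
  [[-5,-75,-85],[0,0,0],84],
  [[-10,-115,-85],[0,0,0],84],
  [[-10,-115,-85],[0,0,0],84],
])

```text
clock: 10.03
tcp_pos: [0.4957, 0.1182, 0.0953]
orientation: [0.001, 0.003, 1.0, -0.001]
wrist_force: [-0.4, 0.8, 0.4]
finger_gap: 0.0841
grip_force: 0.0
```

Run:
```python
from m import *
b=snap("side","s6");a=snap("top","t6")
for c,im in(("side",b),("top",a)):
    P=np.array([.4867,.240,.019]);v=proj(c,P);h=held(im,(18,70,60),(32,255,255),v,26)
    q=np.array([proj(c,P+[.032*np.cos(i),.032*np.sin(i),z]) for i in np.linspace(0,6.28,90) for z in(-.007,.007)]);print(c,h,q.min(0),q.max(0))
go(.43,-.2755,.10,3.1416)
```

```text
side (np.int64(174), np.int64(209), np.int64(283), np.int64(312)) [176.34483454 281.26376434] [209.055258   311.82383652]
top (np.int64(144), np.int64(162), np.int64(156), np.int64(188)) [127.67497733 170.28474869] [151.68719372 193.14496521]
at [0.4945 0.1223 0.0946] shift [  63.1 -398.    -5.5] rot [ 0.     0.    -0.004]
```

step_arm([
  [[63,-398,-6],[0,0,0],84],
  [[63,-398,-6],[0,0,0],84],
  [[63,-398,-6],[0,0,0],84],
  [[63,-398,-6],[0,0,0],84],
  [[63,-398,-6],[0,0,0],84],
  [[63,-398,-6],[0,0,0],84],
  [[63,-398,-6],[0,0,0],84],
  [[63,-398,-6],[0,0,0],84],
])

```text
clock: 10.8
tcp_pos: [0.4421, -0.2059, 0.0992]
orientation: [0.0, -0.001, 1.0, 0.0]
wrist_force: [1.1, -0.0, -0.5]
finger_gap: 0.0839
grip_force: 0.0
```

```bash
python3 -c "
from h import *
go(.4295,-.2755,.08,3.1416)"
```

```text
at [ 0.4421 -0.2059  0.0992] shift [ 12.8 -69.6  19.1] rot [0.001 0.    0.002]
```

step_arm([
  [[11,-59,19],[0,0,0],84],
  [[11,-59,19],[0,0,0],84],
  [[11,-59,19],[0,0,0],80],
  [[11,-59,19],[0,0,0],76],
  [[11,-59,19],[0,0,0],76],
])

```text
clock: 11.22
tcp_pos: [0.4314, -0.2628, 0.0799]
orientation: [-0.0, -0.001, 1.0, 0.001]
wrist_force: [0.7, 0.6, 0.1]
finger_gap: 0.0759
grip_force: 0.0
```

```bash
python3 -c "
from h import *
go(.4295,-.2755,-.004,3.1416)"
```

```text
at [ 0.4314 -0.2628  0.0799] shift [  1.9 -12.8  83.9] rot [ 0.001 -0.001  0.002]
```

step_arm([
  [[2,-12,30],[0,0,0],76],
  [[2,-12,50],[0,0,0],76],
  [[2,-12,50],[0,0,0],76],
  [[2,-12,50],[0,0,0],76],
])

```text
clock: 11.55
tcp_pos: [0.4288, -0.2739, 0.0298]
orientation: [-0.001, -0.001, 1.0, 0.001]
wrist_force: [-0.4, 0.5, 1.1]
finger_gap: 0.076
grip_force: 0.0
```

```bash
python3 -c "
from h import *
go(.4295,-.2755,-.004,3.1416)"
```

```text
at [ 0.4288 -0.2739  0.0298] shift [-0.7 -1.6 33.8] rot [ 0.002 -0.002  0.003]
```

step_arm([
  [[-1,-2,20],[0,0,0],76],
  [[-1,-2,34],[0,0,0],76],
  [[-1,-2,34],[0,0,0],70],
  [[-1,-2,34],[0,0,0],60],
  [[-1,-2,34],[0,0,0],48],
  [[-1,-2,34],[0,0,0],48],
  [[-1,-2,34],[0,0,0],48],
  [[-1,-2,34],[0,0,0],48],
])

```text
clock: 12.22
tcp_pos: [0.4313, -0.2787, -0.0019]
orientation: [0.001, -0.0, 1.0, -0.0]
wrist_force: [0.1, 2.5, 7.4]
finger_gap: 0.0511
grip_force: 52.9
```

step_arm([
  [[0,0,0],[0,0,0],48],
  [[0,0,0],[0,0,0],48],
])

```text
clock: 12.38
tcp_pos: [0.4314, -0.2787, -0.0019]
orientation: [0.001, -0.0, 1.0, -0.0]
wrist_force: [-0.8, 2.6, 6.9]
finger_gap: 0.0511
grip_force: 52.9
```

step_arm([
  [[0,0,-30],[0,0,0],48],
  [[0,0,-60],[0,0,0],48],
  [[0,0,-90],[0,0,0],48],
  [[0,0,-100],[0,0,0],48],
  [[0,0,-100],[0,0,0],48],
  [[0,0,-100],[0,0,0],48],
])

```text
clock: 12.88
tcp_pos: [0.4305, -0.2787, 0.0966]
orientation: [0.001, -0.0, 1.0, -0.001]
wrist_force: [0.4, -0.4, -2.3]
finger_gap: 0.0508
grip_force: 53.1
```

Run:
```python
from m import *
b=snap("side","s7")
s=telemetry.get_state();print(s["wrist_force"],s["finger_gap"])
t,_=tool();print(t);P=t+[0,0,.011];v=proj("side",P);print(v)
print(held(b,(100,5,110),(170,60,255),v,16))
q=np.array([proj("side",P+[.028*np.cos(i),.028*np.sin(i),z]) for i in np.linspace(0,6.28,90) for z in(-.006,.006)]);print(q.min(0),q.max(0))
f=lambda im,c:cv2.resize(im[int(c[1])-30:int(c[1])+30,int(c[0])-40:int(c[0])+40],(800,600),interpolation=cv2.INTER_CUBIC)
cv2.imwrite("pics/c7.png",f(b,v));print("crop0",int(v[0])-40,int(v[1])-30)
```

```text
[ 1.1362788  -0.77001105 -1.68589901] 0.051457712049562364
[ 0.42972448 -0.27801     0.09538177]
[286.32088461 145.63800846]
(np.int64(278), np.int64(296), np.int64(142), np.int64(150))
[276.69092105 139.37354222] [296.04255063 152.1361295 ]
crop0 246 115
```

View pics/c7.png

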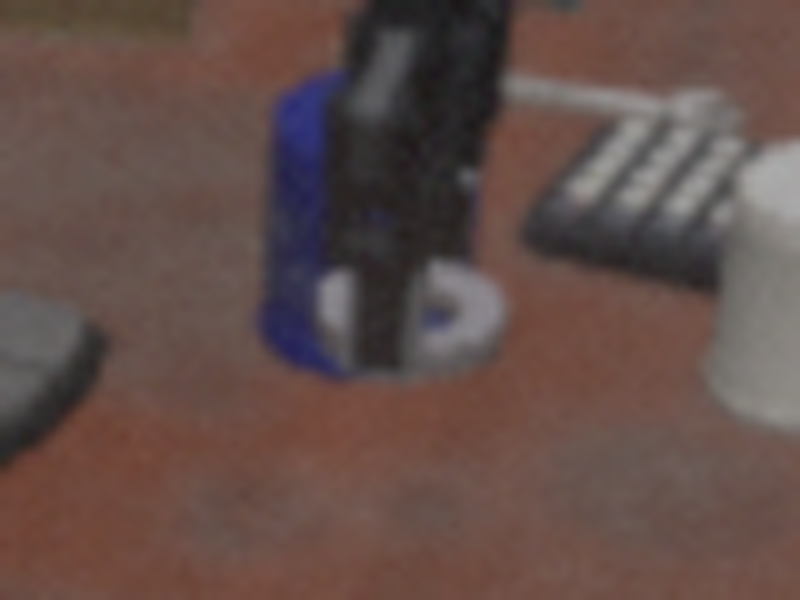

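The side crop shows the steel ring held level, spanning columns 315 to 508. The filter at (300,230) behind it is undisturbed. I'll carry the ring to the arbor.

step_arm([
  [[-57,504,5],[0,0,0],48],
  [[-57,504,5],[0,0,0],48],
  [[-57,504,5],[0,0,0],48],
  [[-57,504,5],[0,0,0],48],
  [[-57,504,5],[0,0,0],48],
  [[-57,504,5],[0,0,0],48],
  [[-57,504,5],[0,0,0],48],
  [[-57,504,5],[0,0,0],48],
])

```text
clock: 13.6
tcp_pos: [0.4658, 0.0548, 0.0909]
orientation: [-0.002, 0.0, 1.0, 0.0]
wrist_force: [1.1, -0.1, -1.4]
finger_gap: 0.0514
grip_force: 53.1
```

```bash
python3 -c "
from h import *
go(.487,.225,.09,3.1416)"
```

```text
at [0.4658 0.0548 0.0909] shift [-21.2 170.2   0.9] rot [ 0.    -0.004 -0.   ]
```

step_arm([
  [[-19,160,1],[0,0,0],48],
  [[-19,160,1],[0,0,0],48],
  [[-19,160,1],[0,0,0],48],
  [[-19,160,1],[0,0,0],48],
  [[-19,160,1],[0,0,0],48],
  [[-19,160,1],[0,0,0],48],
  [[-19,160,1],[0,0,0],48],
])

```text
clock: 14.18
tcp_pos: [0.4849, 0.2123, 0.09]
orientation: [-0.002, -0.0, 1.0, -0.001]
wrist_force: [-0.1, 0.6, -1.1]
finger_gap: 0.0511
grip_force: 53.2
```

Run:
```python
from m import *
b=snap("side","s8");a=snap("top","t8")
t,_=tool();print(t,telemetry.get_state()["wrist_force"]);P=t+[0,0,.009]
for c,im in(("side",b),("top",a)):
    v=proj(c,P);q=np.array([proj(c,P+[.028*np.cos(i),.028*np.sin(i),z]) for i in np.linspace(0,6.28,90) for z in(-.006,.006)]);print(c,v,q.min(0),q.max(0))
    g=cv2.cvtColor(im,cv2.COLOR_BGR2HSV);x,y=v.astype(int)
    if c=="side":
        for r in(y-4,y,y+4):print("row",r,[tuple(g[r,i]) for i in range(x+9,x+20)])
        for k in(x+4,x+7,x+10): print("col",k,[tuple(g[j,k]) for j in range(y+4,y+20)])
```

```text
[0.48565175 0.211389   0.09086217] [ 0.43282959 -0.34508308 -0.06291784]
side [196.3645096 257.9809342] [181.45214728 245.58670018] [211.00175158 271.08265386]
row 253 [(np.uint8(133), np.uint8(15), np.uint8(149)), (np.uint8(129), np.uint8(12), np.uint8(145)), (np.uint8(114), np.uint8(9), np.uint8(144)), (np.uint8(125), np.uint8(11), np.uint8(144)), (np.uint8(140), np.uint8(11), np.uint8(136)), (np.uint8(0), np.uint8(26), np.uint8(117)), (np.uint8(5), np.uint8(64), np.uint8(99)), (np.uint8(5), np.uint8(74), np.uint8(97)), (np.uint8(7), np.uint8(58), np.uint8(96)), (np.uint8(9), np.uint8(63), np.uint8(93)), (np.uint8(8), np.uint8(63), np.uint8(97))]
row 257 [(np.uint8(138), np.uint8(9), np.uint8(135)), (np.uint8(137), np.uint8(12), np.uint8(146)), (np.uint8(135), np.uint8(10), np.uint8(146)), (np.uint8(133), np.uint8(12), np.uint8(144)), (np.uint8(132), np.uint8(17), np.uint8(148)), (np.uint8(131), np.uint8(14), np.uint8(142)), (np.uint8(171), np.uint8(16), np.uint8(111)), (np.uint8(5), np.uint8(58), np.uint8(96)), (np.uint8(7), np.uint8(60), np.uint8(98)), (np.uint8(6), np.uint8(65),
[... 2104 characters left out ...]
np.uint8(137), np.uint8(12), np.uint8(146)), (np.uint8(137), np.uint8(12), np.uint8(144)), (np.uint8(144), np.uint8(9), np.uint8(136)), (np.uint8(160), np.uint8(7), np.uint8(112)), (np.uint8(165), np.uint8(12), np.uint8(88)), (np.uint8(0), np.uint8(18), np.uint8(86)), (np.uint8(3), np.uint8(31), np.uint8(90)), (np.uint8(6), np.uint8(68), np.uint8(94)), (np.uint8(8), np.uint8(88), np.uint8(93)), (np.uint8(9), np.uint8(83), np.uint8(95)), (np.uint8(8), np.uint8(72), np.uint8(95)), (np.uint8(7), np.uint8(68), np.uint8(97)), (np.uint8(7), np.uint8(68), np.uint8(94)), (np.uint8(7), np.uint8(62), np.uint8(95))]
top [141.50557984 179.95652011] [130.14835043 169.13608606] [152.72750141 190.6863711 ]
```

step_arm([
  [[-1.5,28,0],[0,0,0],48],
  [[-1.5,28,0],[0,0,0],48],
  [[-1.5,28,0],[0,0,0],48],
  [[-1.5,28,10],[0,0,0],48],
  [[-1.5,28,20],[0,0,0],48],
  [[-1.5,28,30],[0,0,0],48],
  [[-1.5,28,36],[0,0,0],48],
  [[-1.5,28,36],[0,0,0],48],
])

```text
clock: 14.95
tcp_pos: [0.4863, 0.2397, 0.0536]
orientation: [-0.002, 0.0, 1.0, -0.001]
wrist_force: [-0.1, -0.2, -1.4]
finger_gap: 0.051
grip_force: 53.2
```

step_arm([
  [[-0.5,0,2],[0,0,0],48],
  [[-0.5,0,4],[0,0,0],48],
  [[-0.5,0,6],[0,0,0],48],
  [[-0.5,0,8],[0,0,0],48],
  [[-0.5,0,10],[0,0,0],48],
])

```text
clock: 15.37
tcp_pos: [0.4891, 0.2403, 0.0462]
orientation: [0.001, 0.0, 1.0, -0.001]
wrist_force: [0.9, -4.1, -0.4]
finger_gap: 0.0513
grip_force: 53.4
```

step_arm([
  [[0,-1,0],[0,0,0],48],
  [[0,-1,2],[0,0,0],48],
  [[0,-1,4],[0,0,0],48],
  [[0,-1,4],[0,0,0],48],
])

```text
clock: 15.7
tcp_pos: [0.4886, 0.2399, 0.0417]
orientation: [0.0, -0.0, 1.0, 0.0]
wrist_force: [1.1, 0.0, -1.8]
finger_gap: 0.0511
grip_force: 53.2
```

step_arm([
  [[0,0,4],[0,0,0],48],
  [[0,0,8],[0,0,0],48],
  [[0,0,12],[0,0,0],48],
  [[0,0,15],[0,0,0],48],
  [[0,0,15],[0,0,0],48],
])

```text
clock: 16.12
tcp_pos: [0.4886, 0.2396, 0.0262]
orientation: [-0.0, -0.0, 1.0, -0.0]
wrist_force: [1.7, -1.1, -2.4]
finger_gap: 0.0513
grip_force: 53.2
```

step_arm([
  [[0,0,0],[0,0,0],56],
  [[0,0,0],[0,0,0],64],
  [[0,0,0],[0,0,0],74],
  [[0,0,0],[0,0,0],80],
  [[0,0,0],[0,0,0],80],
])

```text
clock: 16.53
tcp_pos: [0.4886, 0.2399, 0.0271]
orientation: [0.0, -0.0, 1.0, 0.0]
wrist_force: [1.0, -0.6, 0.8]
finger_gap: 0.0799
grip_force: 0.0
```

step_arm([
  [[0,0,-30],[0,0,0],80],
  [[0,0,-65],[0,0,0],80],
  [[0,-35,-85],[0,0,0],80],
  [[-5,-75,-85],[0,0,0],80],
  [[-9,-115,-85],[0,0,0],80],
  [[-13,-155,-85],[0,0,0],80],
  [[-13,-179,-85],[0,0,0],80],
  [[-13,-179,-85],[0,0,0],80],
])

```text
clock: 17.2
tcp_pos: [0.502, 0.0567, 0.1123]
orientation: [0.0, 0.003, 1.0, -0.001]
wrist_force: [0.7, 0.1, -0.0]
finger_gap: 0.0799
grip_force: 0.0
```

Run:
```python
from m import *
b=snap("side","s9");a=snap("top","t9")
P=np.array([.4868,.2395,.032])
for c,im in(("side",b),):
    v=proj(c,P);print(c,held(im,(100,4,105),(175,40,255),v+[0,3],20),held(im,(18,70,60),(32,255,255),v,26))
    for Z,r in((.032,.028),(.019,.032)):
        P[2]=Z;q=np.array([proj(c,P+[r*np.cos(i),r*np.sin(i),z]) for i in np.linspace(0,6.28,90) for z in(-.006,.006)]);print(q.min(0),q.max(0))
go(.501,.0605,.06,3.1416-.06)
v=proj("side",[.4868,.2395,.03]).astype(int);w=proj("side",[.5,.06,.03]).astype(int)
print(v,w)
f=lambda im,c:cv2.resize(im[c[1]-30:c[1]+30,c[0]-30:c[0]+30],(400,400),interpolation=cv2.INTER_CUBIC)
cv2.imwrite("pics/c8.png",np.hstack([f(b,v),f(b,w)]))
```

```text
side (np.int64(179), np.int64(206), np.int64(280), np.int64(303)) (np.int64(174), np.int64(209), np.int64(288), np.int64(312))
[177.80031751 278.68206174] [206.69792244 305.36109808]
[176.47669518 281.39473633] [209.08186186 311.28459126]
at [0.5016 0.0599 0.1121] shift [ 0.6  0.6 52.1] rot [0.001 0.    0.058]
[192 292] [220 233]
```

Steel is home in the side view: rows 280 to 303, where 279 to 305 is expected. Now the lock ring. I turn to the clip's axis, go down and grip.

step_arm([
  [[0.5,0.5,30],[0,0,0.058],80],
  [[0.5,0.5,50],[0,0,0.058],76],
  [[0.5,0.5,70],[0,0,0.058],70],
  [[0.5,0.5,85],[0,0,0.058],66],
  [[0.5,0.5,95],[0,0,0.058],66],
  [[0.5,0.5,95],[0,0,0.058],66],
  [[0.5,0.5,95],[0,0,0.058],66],
])

```text
clock: 17.88
tcp_pos: [0.5007, 0.0621, 0.0168]
orientation: [-0.0, 0.028, 1.0, 0.0]
wrist_force: [0.8, 0.3, 0.5]
finger_gap: 0.0659
grip_force: 0.0
```

step_arm([
  [[0,0,0],[0,0,0],40],
  [[0,0,0],[0,0,0],40],
  [[0,0,0],[0,0,0],40],
  [[0,0,0],[0,0,0],40],
  [[0,0,0],[0,0,0],40],
  [[0,0,0],[0,0,0],40],
], grip_force=60)

```text
clock: 18.38
tcp_pos: [0.5022, 0.0616, 0.0187]
orientation: [0.001, 0.029, 1.0, 0.0]
wrist_force: [-1.7, 0.4, 6.2]
finger_gap: 0.0436
grip_force: 60.0
```

step_arm([
  [[0,0,-3],[0,0,0],40],
  [[0,0,-6],[0,0,0],40],
  [[0,0,-9],[0,0,0],40],
  [[0,0,-15],[0,0,0],40],
  [[0,0,-30],[0,0,0],40],
  [[0,0,-60],[0,0,0],40],
  [[0,0,-80],[0,0,0],40],
  [[0,0,-80],[0,0,0],40],
])

```text
clock: 19.05
tcp_pos: [0.5037, 0.0612, 0.1017]
orientation: [0.003, 0.029, 1.0, 0.0]
wrist_force: [0.9, -0.9, -0.5]
finger_gap: 0.0432
grip_force: 62.6
```

Run:
```python
from m import *
b=snap("side","s10")
s=telemetry.get_state();print(s["wrist_force"],s["finger_gap"])
t,_=tool();print(t)
h=cv2.cvtColor(b,cv2.COLOR_BGR2HSV);m=cv2.inRange(h,(0,150,60),(6,255,255))|cv2.inRange(h,(172,150,60),(179,255,255))
for P in(t+[0,0,.006],[.501,.0605,.024]):
    v=proj("side",P);k=np.zeros_like(m);cv2.circle(k,tuple(v.astype(int)),14,255,-1)
    n,_,st,ce=cv2.connectedComponentsWithStats(m&k);print("exp",v,[(c.round(1).tolist(),int(x[4])) for c,x in zip(ce[1:],st[1:])])
go(.4868,.2395,.10,3.1416+.05)
```

```text
[-0.40453716 -0.22923467 -1.8724213 ] 0.04303377762767216
[0.50283065 0.06122968 0.09970999]
exp [218.26210766 208.4596566 ] [([222.9, 208.1], 8)]
exp [220.61800602 235.17839828] []
at [0.5028 0.0612 0.0997] shift [ 26.3 177.   -0.4] rot [-0.     0.005 -0.108]
```

step_arm([
  [[26,165,-1],[0,0,-0.108],40],
  [[26,165,-1],[0,0,-0.108],40],
  [[26,165,-1],[0,0,-0.108],40],
  [[26,165,-1],[0,0,-0.108],40],
  [[26,165,-1],[0,0,-0.108],40],
  [[26,165,-1],[0,0,-0.108],40],
  [[26,165,-1],[0,0,-0.108],40],
])

```text
clock: 19.68
tcp_pos: [0.4836, 0.2273, 0.097]
orientation: [-0.001, -0.026, 1.0, -0.0]
wrist_force: [0.2, 0.2, -0.8]
finger_gap: 0.0433
grip_force: 62.6
```

Run:
```python
from m import *
b=snap("side","s11")
t,r=tool();print(t,r.as_matrix()[:,0].round(3),telemetry.get_state()["wrist_force"])
h=cv2.cvtColor(b,cv2.COLOR_BGR2HSV);m=cv2.inRange(h,(0,130,50),(7,255,255))|cv2.inRange(h,(172,130,50),(179,255,255))
C=t+[0,0,.006];v=proj("side",C);k=np.zeros_like(m);cv2.circle(k,tuple(v.astype(int)),14,255,-1)
n,_,st,ce=cv2.connectedComponentsWithStats(m&k);print("ctr",v,[(c.round(1).tolist(),x.tolist()) for c,x in zip(ce[1:],st[1:])])
for s in(1,-1):print("tongue exp",proj("side",C+[s*.012,0,.006]),proj("side",C+[s*.012,0,-.006]))
q=np.array([proj("side",C+[.024*np.cos(i),.024*np.sin(i),z]) for i in np.linspace(0,6.28,90) for z in(-.006,.006)]);print("ext",q.min(0),q.max(0))
g=b[:,:,::-1].max(2);x,y=v.astype(int)
print("V row",[g[y,x+4:x+20].tolist(),g[y+3,x+4:x+20].tolist()]);print("V col",[g[y+4:y+18,x+d].tolist() for d in(2,5,8)])
w=v.astype(int)+[0,10];cv2.imwrite("pics/c9.png",cv2.resize(b[w[1]-30:w[1]+30,w[0]-40:w[0]+40],(800,600),interpolation=cv2.INTER_CUBIC));print("crop0",w-[40,30])
```

```text
[0.48391976 0.22666491 0.09716946] [-0.999 -0.05   0.002] [-0.32672798 -1.31638817 -0.73368451]
ctr [193.54125313 262.53068246] [([199.6, 263.6], [198, 262, 5, 5, 18])]
tongue exp [187.56247835 258.79654186] [188.14824888 263.19433789]
tongue exp [199.03736973 261.85433817] [199.51326472 266.26059899]
ext [180.43980516 251.23049615] [206.40707584 274.37677899]
V row [[100, 122, 137, 120, 73, 36, 36, 31, 33, 53, 88, 95, 101, 100, 103, 104], [100, 113, 116, 104, 64, 37, 30, 31, 27, 56, 88, 97, 98, 99, 98, 97]]
V col [[99, 90, 64, 40, 37, 32, 35, 25, 36, 68, 94, 100, 101, 105], [89, 51, 38, 35, 24, 29, 23, 26, 58, 92, 96, 98, 97, 98], [28, 30, 34, 26, 18, 26, 49, 77, 96, 95, 94, 96, 94, 100]]
crop0 [153 242]
```

View pics/c9.png

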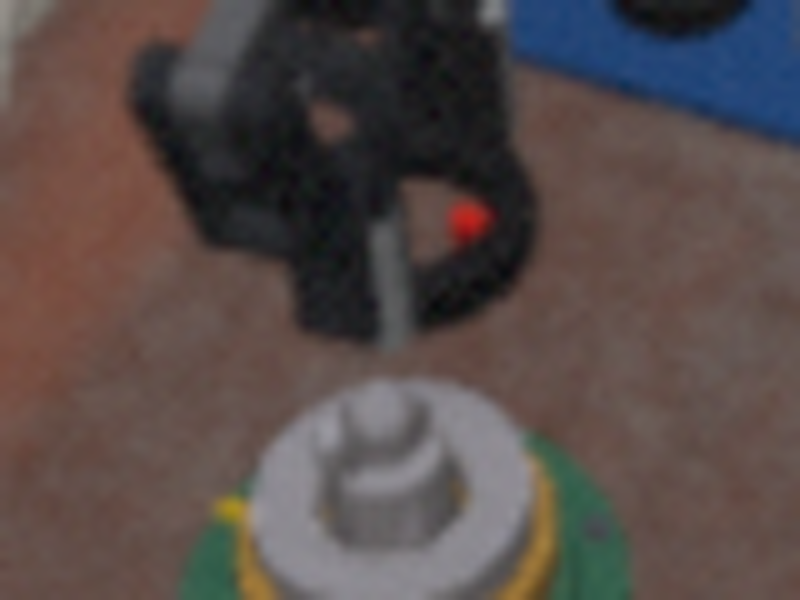

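The last crop shows both spacers flat on the arbor. The ring's red tongue is at (470,220) and the nose top at (388,398). The shoulder's slot seems to run from lower-left (335,475) to upper-right (435,440), which is about 0.9 rad in world angle. I'll centre, lower to the shoulder, and then turn.

step_arm([
  [[-4,12.5,0],[0,0,0],40],
  [[-4,12.5,0],[0,0,0],40],
  [[-4,12.5,15],[0,0,0],40],
  [[-4,12.5,28],[0,0,0],40],
  [[-4,12.5,33],[0,0,0],40],
  [[-4,12.5,36],[0,0,0],40],
  [[-4,12.5,36],[0,0,0],40],
])

```text
clock: 20.32
tcp_pos: [0.4878, 0.2395, 0.0614]
orientation: [-0.001, -0.025, 1.0, -0.0]
wrist_force: [0.2, 0.6, -1.1]
finger_gap: 0.0431
grip_force: 62.6
```

step_arm([
  [[0,0,2],[0,0,0],40],
  [[0,0,4],[0,0,0],40],
  [[0,0,4],[0,0,0],40],
])

```text
clock: 20.57
tcp_pos: [0.4883, 0.2402, 0.0581]
orientation: [0.0, -0.025, 1.0, 0.0]
wrist_force: [0.3, -0.1, -1.5]
finger_gap: 0.0428
grip_force: 62.6
```

step_arm([
  [[0.7,-0.5,2],[0,0,0],40],
  [[0.7,-0.5,4],[0,0,0],40],
  [[0.7,-0.5,6],[0,0,0],40],
  [[0.7,-0.5,7],[0,0,0],40],
  [[0.7,-0.5,7],[0,0,0],40],
])

```text
clock: 20.98
tcp_pos: [0.4876, 0.2398, 0.0524]
orientation: [0.001, -0.025, 1.0, 0.0]
wrist_force: [-3.3, -0.6, 10.1]
finger_gap: 0.0428
grip_force: 63.8
```

step_arm([
  [[0.5,0,-0.7],[0,0,-0.05],40],
  [[0.5,0,-0.7],[0,0,-0.1],40],
  [[0.5,0,-0.7],[0,0,-0.15],40],
  [[0.5,0,-0.7],[0,0,-0.2],40],
  [[0.5,0,-0.7],[0,0,-0.25],40],
  [[0.5,0,-0.7],[0,0,-0.3],40],
])

```text
clock: 21.48
tcp_pos: [0.4879, 0.24, 0.0526]
orientation: [0.001, -0.175, 0.984, 0.0]
wrist_force: [0.1, -0.3, 3.8]
finger_gap: 0.0432
grip_force: 63.1
```

step_arm([
  [[0,0,0],[0,0,-0.05],40],
  [[0,0,0],[0,0,-0.1],40],
  [[0,0,0],[0,0,-0.15],40],
  [[0,0,0],[0,0,-0.2],40],
  [[0,0,0],[0,0,-0.25],40],
])

```text
clock: 21.9
tcp_pos: [0.4878, 0.24, 0.0525]
orientation: [0.001, -0.297, 0.955, 0.0]
wrist_force: [0.8, -0.4, 3.4]
finger_gap: 0.043
grip_force: 63.1
```

step_arm([
  [[0,0,0.8],[0,0,-0.04],40],
  [[0,0,0.8],[0,0,-0.08],40],
  [[0,0,0.8],[0,0,-0.12],40],
  [[0,0,0.8],[0,0,-0.16],40],
])

```text
clock: 22.23
tcp_pos: [0.488, 0.2403, 0.052]
orientation: [0.002, -0.372, 0.928, 0.0]
wrist_force: [-1.3, 1.0, 3.1]
finger_gap: 0.043
grip_force: 63.0
```

step_arm([
  [[0,0,0],[0,0,-0.04],40],
  [[0,0,0],[0,0,-0.08],40],
  [[0,0,0],[0,0,-0.12],40],
  [[0,0,0],[0,0,-0.12],40],
])

```text
clock: 22.57
tcp_pos: [0.4876, 0.2397, 0.0513]
orientation: [0.001, -0.426, 0.904, -0.0]
wrist_force: [0.9, -0.2, 1.1]
finger_gap: 0.0431
grip_force: 62.7
```

step_arm([
  [[0,0,1],[0,0,0],40],
  [[0,0,2],[0,0,0],40],
  [[0,0,3],[0,0,0],40],
  [[0,0,3],[0,0,0],40],
])

```text
clock: 22.9
tcp_pos: [0.4876, 0.2393, 0.0478]
orientation: [0.0, -0.426, 0.905, -0.001]
wrist_force: [3.8, -2.4, -0.1]
finger_gap: 0.0433
grip_force: 62.7
```

step_arm([
  [[0,-0.7,0],[0,0,0],40],
  [[0,-0.7,2],[0,0,0],40],
  [[0,-0.7,4],[0,0,0],40],
  [[0,-0.7,6],[0,0,0],40],
  [[0,-0.7,6],[0,0,0],40],
])

```text
clock: 23.32
tcp_pos: [0.4877, 0.2392, 0.0416]
orientation: [0.0, -0.426, 0.905, -0.0]
wrist_force: [3.6, -1.8, 0.7]
finger_gap: 0.0427
grip_force: 62.8
```

```bash
python3 -c "
from h import *
s=telemetry.get_state();print(s['tcp_pos'],s['wrist_force'],s['ft_torque'])"
```

```text
[0.48771482 0.23919887 0.0416396 ] [ 3.62156036 -1.79920078  0.71888659] [-0.31046239 -0.71199587  0.18646565]
```

step_arm([
  [[0,-0.5,1],[0,0,0],40],
  [[0,-0.5,2],[0,0,0],40],
  [[0,-0.5,3],[0,0,0],40],
  [[0,-0.5,4],[0,0,0],40],
  [[0,-0.5,4],[0,0,0],40],
])

```text
clock: 23.73
tcp_pos: [0.4878, 0.2392, 0.0388]
orientation: [0.0, -0.426, 0.905, 0.0]
wrist_force: [0.2, -2.0, 9.6]
finger_gap: 0.0433
grip_force: 63.7
```

step_arm([
  [[0,0,-1],[0,0,0],46],
  [[0,0,-1],[0,0,0],54],
  [[0,0,-1],[0,0,0],62],
  [[0,0,-1],[0,0,0],66],
  [[0,0,-1],[0,0,0],66],
  [[0,0,-20],[0,0,0],66],
  [[0,0,-50],[0,0,0],66],
  [[0,0,-85],[0,0,0],66],
])

```text
clock: 24.4
tcp_pos: [0.4856, 0.2383, 0.1216]
orientation: [-0.003, -0.426, 0.905, 0.001]
wrist_force: [0.7, -0.2, 0.3]
finger_gap: 0.0664
grip_force: 0.0
```

step_arm([
  [[30,-30,-40],[0,0,0],66],
  [[50,-60,-60],[0,0,0],66],
  [[60,-90,-70],[0,0,0],66],
  [[60,-120,-70],[0,0,0],66],
  [[60,-120,-70],[0,0,0],66],
  [[60,-120,-70],[0,0,0],66],
])

```text
clock: 24.9
tcp_pos: [0.543, 0.1148, 0.1928]
orientation: [0.0, -0.425, 0.905, 0.0]
wrist_force: [0.2, 0.1, -1.1]
finger_gap: 0.0657
grip_force: 0.0
```

Run:
```python
from m import *
b=snap("side","s12");t,_=tool();print(t)
C=np.array([.4875,.2395,0])
for n,Z,r,lo,hi in(("lock",.044,.024,(0,0,0),(179,255,62)),("steel",.032,.028,(100,4,105),(175,40,255)),("brass",.019,.032,(18,70,60),(32,255,255))):
    P=C+[0,0,Z];q=np.array([proj("side",P+[r*np.cos(i),r*np.sin(i),z]) for i in np.linspace(0,6.28,90) for z in(-.006,.006)])
    try:print(n,held(b,lo,hi,proj("side",P),20),q.min(0).round(1),q.max(0).round(1))
    except Exception as e:print(n,e)
h=cv2.cvtColor(b,cv2.COLOR_BGR2HSV);m=cv2.inRange(h,(0,130,50),(7,255,255))|cv2.inRange(h,(172,130,50),(179,255,255))
k=np.zeros_like(m);cv2.circle(k,tuple(proj("side",C+[0,0,.05]).astype(int)),12,255,-1)
n,_,st,ce=cv2.connectedComponentsWithStats(m&k);print([(c.round(1).tolist(),int(x[4])) for c,x in zip(ce[1:],st[1:])])
a=.88;d=np.array([np.cos(a),np.sin(a),0])*.012
for z in(.050,.062):print("tongues exp at top z",z,[proj("side",C+s*d+[0,0,z]).round(1) for s in(1,-1)])
```

```text
[0.54170584 0.11569691 0.19221854]
lock (np.int64(180), np.int64(204), np.int64(278), np.int64(300)) [178.9 276.1] [204.  299.6]
steel (np.int64(178), np.int64(206), np.int64(281), np.int64(303)) [177.5 278.6] [206.4 305.3]
brass (np.int64(174), np.int64(209), np.int64(288), np.int64(312)) [176.2 281.3] [208.8 311.2]
[([197.8, 283.7], 13), ([185.0, 289.2], 10)]
tongues exp at top z 0.05 [array([185.6, 288.1]), array([196.9, 283.1])]
tongues exp at top z 0.062 [array([185. , 284.1]), array([196.4, 279. ])]
```

The lock ring's outline and both tongues match the home height (0.050 top), and the arm is clear, so I'm handing in.

```bash
python3 -c "
from h import *
print(env.hand_in())"
```

```text
the job is handed in; nothing more can be done
None
```

I stacked brass, steel and lock ring on the arbor and handed the job in at about 25 s of the 72 s allowed. The final side view matched all three rings at home height with both tongues in the slots, but the hand-in gave no verdict.

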